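# Show two sides of a grinding ball to the inspection camera

## Robot

A 6-joint arm with a two-finger parallel gripper is mounted at the origin on the work surface. World frame = base frame: x ahead of the robot, y to its left, z up, the work surface at z = 0. Lengths are in m, angles in rad, forces in N, time in s.
With the tool pointing down it reaches from about 0.35 to 0.8 m from the base axis. Payload 7.3 kg.
Tool frame: the origin (TCP) lies at the very end of the fingers, on their centre line; the grasp point (between the pads) lies 19 mm behind it; z points along the fingers, y is the line along which they close (so a half turn about z gives the same grasp; the last joint's range is limited). The gripper opens to 85 mm and grips with 20 to 120 N. Pads are 22 mm wide; open, the fingers measure 114 mm over their backs; the gripper's body (76 mm by 85 mm) begins 54 mm behind the grasp point. The pads swing forward as they close: fully open they stand 13 mm farther back than shut.
Start: joints at [-1.403, 0.342, 1.524, -0, 1.275, -0.146], TCP at [0.162, -0.499, 0.231] pointing down, gripper open.
Joint ranges: [-2.53, 2.53], [-0.77, 2.02], [0.04, 2.7], [-1, 4.14], [0.28, 2.66], [-3.11, 3.11]. Speed limits (rad/s): [2.57, 2.57, 3.14, 3.14, 3.14, 3.14].

## Interface

Orientations are given as a unit quaternion [x, y, z, w].
In Python, from plant import * gives the robot as it stands. Calls block until the motion is done:
- movep(position, orientation): joint-space move of the TCP to a pose.
- move_straight(position, rot=None, feed=0.15): straight line of the TCP; rot=None keeps the orientation; feed is the mean speed in m/s.
- set_joints(angles): joint-space move.
- move_gripper(opening, strength=None): opening from 0.0 (shut) to 1.0 (fully open); strength is the grip in N (None keeps the last); returns when the fingers have stopped.
- pause(seconds).
- inverse_kinematics(position, orientation): joint angles nearest the present ones, or None.
- read_state(): the state.
- snapshot(name): name is "scene" or "top"; returns a dict with "pixels" (420x560x3 uint8, red, green, blue), "K" (3x3 intrinsics, pixels), "distortion" ([k1, k2, p1, p2, k3] as OpenCV has them; the pictures are not rectified), "R" (3x3) and "t" (3): a world point X has camera coordinates R X + t. Camera axes: x right, y down, z forward; pixel columns grow to the right and rows downward; lengths in m; the calibration is good to about 2 mm. A picture is of the moment at which its call begins. There is no depth.
A pose or a line that the arm cannot do raises MotionError and nothing moves.
- close_job(): hands the job in, once; it reports no verdict.
The state is a dict: "time_s": time; "joint_positions": joint angles; "joint_vel": joint speeds; "joint_efforts": joint torques, N m; "eef_pos": TCP position; "tool_rot": TCP orientation; "wrist_force": force on the tool from outside, world axes, zero at the start; "wrist_torque": the same for the moment, N m; "finger_gap": opening from 0.0 (shut) to 1.0 (fully open).
Only numpy, scipy, OpenCV 4.12 (cv2) and the standard library are available. Lean on these libraries where they do the work, as an engineer would, in place of code of your own. Each camera call takes 0.05 s, during which the arm holds its last target. There are 200 camera calls.

## Task

Switch on the inspection camera's light with the button on its stand, then lift the handled porcelain dish with the steel grinding ball in it and hold it level with the ball at the camera's focus, high over the middle of the round stage plate, the handle square across the camera's view and towards the robot, still for about a second for the first picture. Then turn the dish a quarter turn, so that the handle points straight away from the camera, bring the ball to rest at the focus again and finish while holding it there, level and still, for the second picture. Keep the ball in the middle of the dish all the way and leave everything else on the bench where it is.

Things in the scene. Friction and masses are not known exactly. Their poses are not given: they have to be found in the camera images.
- stand: inspection camera on its fixed stand: grey base plate 360 x 200 x 18 mm, steel column 368 mm high at its back. Origin on the bench, mid-width, 85 mm in front of the base's back edge, 275 mm behind its front edge. x axis level, from the stage plate back to the column (the camera looks towards -x); y along the base's width, its + side towards the robot; z up
- lens (a point): middle of the camera's lens ring, 58 mm across: x -77, y 0, z 226 mm in the stand's frame. The white and black barrel, 43 to 58 mm thick, slopes up and back from it; it looks towards -x and 35 degrees down. In front of x -95 mm the stand has only its base plate and button
- stage (a point): middle of the top of the round black stage plate (95 mm across, let flush into the base plate), 200 mm in front of the stand's origin, z 19 mm; its axes are parallel to the stand's
- focus (a point): the camera's focus, a point in the air on the lens axis, 150 mm from the lens ring and 121 mm straight above the middle of the stage plate (140 mm above the bench); its axes are parallel to the stand's
- light (a joint): push button of the light, pressed straight down: 0 up, 0.005 m fully down; springs back; about 1.2 N to start, 4 N fully down; it counts as pressed beyond 3.5 mm
- light_top (a point): middle of the top face of the button: a grey disc 22 mm across in a black collar 38 mm across, on the base plate at x -240, y +72 mm in the stand's frame; its top face 39 mm above the bench when up
- dish: loose shallow white porcelain dish, 92 mm across, 31 mm high, on a foot 44 mm across, with one straight handle; about 110 g. Origin under the middle of the bowl, x axis outwards along the handle, z up. It starts on the bench with the handle roughly towards the robot
- handle (a point): middle of the dish's handle, where to grip it: 75 mm from the dish's axis, 25 mm above its underside. The handle is a flat-sided level bar 13 mm wide and 14 mm high, reaching from 46 to 105 mm from the dish's axis
- bowl (a point): where the ball's centre lies when the ball rests in the middle: on the dish's axis, 20 mm above its underside. The inside of the dish is a spherical hollow of radius 54 mm, lowest 10 mm above the underside; the ball rolls easily in it
- ball: loose steel ball, 20 mm across, 33 g, lying in the dish; its origin is a point of its surface and turns with it, so use ball_center
- ball_center (a point): centre of the steel ball
- vial: bystander beside the dish: amber sample vial, 23 mm across, 48 mm high, black cap; origin under its middle
- evap_dish: bystander beside the dish: small white porcelain bowl without handle, 68 mm across, 24 mm high; origin under its middle
- forceps: bystander: steel forceps lying on the bench, about 150 x 16 x 9 mm; origin under its middle
- flask: bystander on the robot's side of the stand, level with its column: conical glass flask, 51 mm across, 83 mm high; origin under its middle
- mill_jar: bystander on the far side of the stand's base: closed steel grinding jar, 58 mm across, 68 mm high; origin under its middle
- cap: bystander: black screw cap, 23 mm across, 13 mm high; origin under its middle
- amber_bottle: bystander: amber bottle with white cap, 58 mm across, 100 mm high; origin under its middle

How it is judged:
By the outcome, as a careful person would: the job done as asked, in the order asked, and still so for the second after the job is handed in, while the arm keeps its last pose, push and grip.
It also fails if it takes over 64 s, if anything falls off the work surface, if the arm or the gripper's body presses on something with over 40 N, if the wrist force passes 120 N, or if a joint passes its speed limit or range.

## Working session

There is one attempt and no reset: what is moved stays moved. The work goes in short steps, each a Python script; the robot and the scene stay as the last script left them, time stands still between calls to the robot, and variables do not carry over. Pictures are saved under pics/ and viewed, on a budget of 10 in all, crops included, one or two more only if the job needs it, and the job is handed in when it is done.

```bash
mkdir -p pics; ls; python3 - <<'E'
from plant import *
import cv2,pickle
d={}
for n in("scene","top"):
    s=snapshot(n);d[n]=s;cv2.imwrite(f"pics/{n}0.png",s["pixels"][:,:,::-1])
    print(n,s["K"],s["distortion"],s["R"],s["t"],-s["R"].T@s["t"])
pickle.dump(d,open("s0.pkl","wb"))
print(read_state())
E
```

```text
pics
scene [[486.32332847   0.         281.40493113]
 [  0.         486.32332847 211.62008483]
 [  0.           0.           1.        ]] [0.03909819 0.         0.         0.         0.        ] [[ 0.78285461  0.62220411 -0.00084071]
 [ 0.46271817 -0.58309232 -0.66775387]
 [-0.41596942  0.52236519 -0.74438166]] [-0.43473787 -0.17910787  1.60204219] [ 1.08961357 -0.6707918   1.07256537]
top [[384.5807724    0.         279.53013862]
 [  0.         384.5807724  214.73640823]
 [  0.           0.           1.        ]] [-0.08806334  0.          0.          0.          0.        ] [[ 0.02536218 -0.99925219 -0.02918587]
 [-0.98920794 -0.02087142 -0.14502426]
 [ 0.14430666  0.03254903 -0.98899755]] [-0.03278631  0.5696279   0.9907174 ] [ 0.42134486 -0.05311973  1.06147004]
{'time_s': 0.1, 'joint_positions': array([-1.40298491e+00,  3.42663859e-01,  1.52490292e+00, -6.98319321e-06,
        1.27540993e+00, -1.46021461e-01]), 'joint_vel': array([-1.55549738e-03, -1.43568676e-03, -3.77197019e-03, -6.89496320e-04,
       -5.74591912e-06,  9.20676255e-04]), 'joint_efforts': array([ 2.28973251e-03, -4.34447336e+01, -2.46491021e+01, -6.17662090e-05,
        4.66688696e-03, -1.28681503e-06]), 'eef_pos': array([ 0.16201998, -0.4990042 ,  0.23069633]), 'tool_rot': array([ 9.87713461e-01,  1.56274245e-01, -1.08789242e-05, -6.91948030e-04]), 'wrist_force': array([-0.30957448, -0.10732327, -0.44093618]), 'wrist_torque': array([ 0.00039944, -0.01434905, -0.01471876]), 'finger_gap': 0.9983217814601849}
```

View pics/scene0.png

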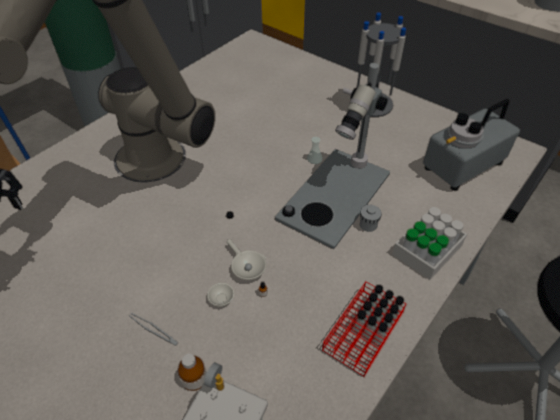

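View pics/top0.png

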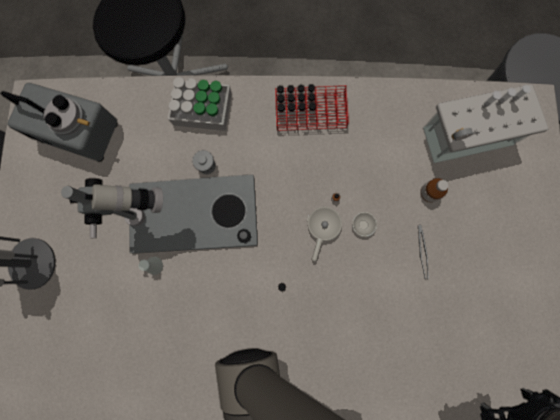

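The views show the stand on the left of the top picture (stage at (229,210), button at (243,236)) and the dish at (324,224) with its handle end near (315,260). The vial is at (336,198), the evap dish at (364,226) and the cap at (282,287). Next I measure with masks.

```bash
cat > h.py <<'E'
import numpy as np, cv2
def ray(s,uv):
    p=cv2.undistortPoints(np.array(uv,float).reshape(-1,1,2),s["K"],np.array(s["distortion"],float)).reshape(-1,2)
    d=np.c_[p,np.ones(len(p))]@s["R"]          # R^T d
    return -s["R"].T@s["t"], d
def onz(s,uv,z):
    c,d=ray(s,uv); return c+d*((z-c[2])/d[:,2])[:,None]
def proj(s,X):
    r=cv2.Rodrigues(s["R"])[0]
    return cv2.projectPoints(np.array(X,float).reshape(-1,1,3),r,s["t"],s["K"],np.array(s["distortion"],float))[0].reshape(-1,2)
def tri(sa,ua,sb,ub):
    c1,d1=ray(sa,ua);c2,d2=ray(sb,ub);d1=d1[0];d2=d2[0]
    k=np.linalg.lstsq(np.c_[d1,-d2],c2-c1,rcond=None)[0]
    a=c1+k[0]*d1;b=c2+k[1]*d2
    return (a+b)/2,np.linalg.norm(a-b)
E
python3 - <<'E'
import pickle,cv2,numpy as np
d=pickle.load(open("s0.pkl","rb"))
def crop(n,x,y,w,h,k): return cv2.resize(d[n]["pixels"][y:y+h,x:x+w,::-1],None,fx=k,fy=k,interpolation=cv2.INTER_CUBIC)
a=crop("top",120,165,150,100,5.3);b=crop("top",280,185,110,85,3.6);c=crop("scene",195,205,110,85,3.6)
w=800
bot=np.hstack([b,c])
im=np.vstack([cv2.resize(a,(792,530))[:300*1+0] if 0 else cv2.resize(a,(480,320)).copy() if 0 else np.hstack([cv2.resize(a,(420,280)),cv2.resize(crop("scene",270,140,130,105,4),(347,280))]), cv2.resize(bot,(767,296))])
print(im.shape);cv2.imwrite("pics/c0.png",cv2.convertScaleAbs(im,alpha=1.3))
E
```

```text
(576, 767, 3)
```

View pics/c0.png

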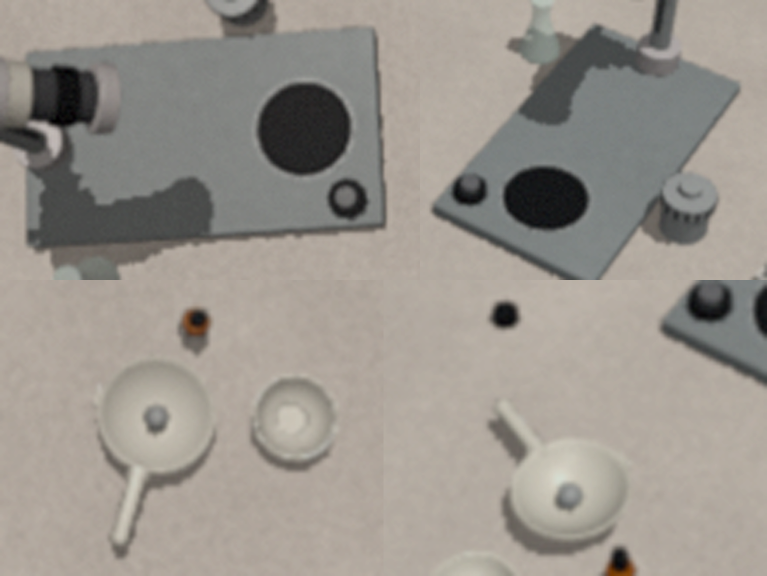

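```bash
cat > m0.py <<'E'
import pickle
from h import *
d=pickle.load(open("s0.pkl","rb"));T,S=d["top"],d["scene"]
def blob(m,uv):
    n,l,st,c=cv2.connectedComponentsWithStats(m.astype(np.uint8));i=l[uv[1],uv[0]]
    if i==0: # nearest
        ys,xs=np.nonzero(m);k=np.argmin((xs-uv[0])**2+(ys-uv[1])**2);i=l[ys[k],xs[k]]
    return l==i,c[i],st[i][4]
def f(s):return s["pixels"].astype(float)
for n,s,st,bt in(("top",T,(229,210),(243,236)),("scene",S,(317,214),(289,210))):
    p=f(s);g=p.mean(2);rb=p[:,:,0]/(p[:,:,2]+1)
    m,c,a=blob(g<45,st);w=onz(s,[c],.019)[0]
    cnt=max(cv2.findContours(m.astype(np.uint8),0,1)[0],key=len)[:,0]
    W=onz(s,cnt,.019);print(n,"stage",c.round(1),a,w.round(4),"ext",np.ptp(W,0).round(3))
    m,c,a=blob(g<60,bt);print("button collar",c.round(1),a,onz(s,[c],.036)[0].round(4))
    print("rb plate",rb[195 if n=="top" else 200,160 if n=="top" else 340],"bench",np.median(rb[280:300,200:230]))
def line(s,pts,z):
    W=onz(s,pts,z)[:,:2];vx,vy,x0,y0=cv2.fitLine(W.astype(np.float32),cv2.DIST_HUBER,0,.001,.001).ravel()
    return np.array([vx,vy]),np.array([x0,y0])
rbT=f(T)[:,:,0]/(f(T)[:,:,2]+1);mT=rbT<1.04
rbS=f(S)[:,:,0]/(f(S)[:,:,2]+1);mS=rbS<1.04
far=[(x,165+np.argmax(mT[165:200,x])-.5) for x in range(215,250)]+[(x,165+np.argmax(mT[165:200,x])-.5) for x in range(165,190)]
near=[(x,270-np.argmax(mT[:271,x][::-1])+.5) for x in range(175,225)]
for n,p in(("far",far),("near",near)):
    v,o=line(T,p,.018 if n=="far" else .018);print(n,"dir",v,np.degrees(np.arctan2(v[1],v[0])),o)
# dish
for n,s,c0,b in(("top",T,(324,224),(325,225)),("scene",S,(248,262),(249,267))):
    p=f(s);rb=p[:,:,0]/(p[:,:,2]+1);y,x=c0
    print(n,"dish rb",rb[c0[1]-8,c0[0]],"ball",p[b[1],b[0]],"bench",p[c0[1]+45,c0[0]+0], "dish",p[c0[1]-8,c0[0]])
E
python3 m0.py
```

```text
top stage [228.2 210.6] 797 [0.5821 0.1233 0.019 ] ext [0.087 0.087 0.   ]
button collar [243.9 236. ] 111 [0.5113 0.0749 0.036 ]
rb plate 1.0545454545454545 bench 1.1147540983606556
scene stage [316.6 213.9] 562 [0.5862 0.1249 0.019 ] ext [0.089 0.088 0.   ]
button collar [288.1 212. ] 91 [0.5261 0.0674 0.036 ]
rb plate 0.9595959595959596 bench 1.096
far dir [ 0.09224772 -0.99573606] -84.70707 [0.675041  0.1822629]
near dir [ 0.07921989 -0.99685717] -85.45627 [0.47574085 0.19173092]
top dish rb 1.1129032258064515 ball [104. 104. 101.] bench [138. 130. 122.] dish [138. 132. 123.]
scene dish rb 1.0851063829787233 ball [111. 112. 111.] bench [138. 131. 124.] dish [153. 150. 140.]
```

```bash
python3 - <<'E'
import pickle
from h import *
d=pickle.load(open("s0.pkl","rb"));T,S=d["top"],d["scene"]
t=lambda x,y:(280+x/3.487-.4,185+(y-280)/3.487-.4)
s=lambda x,y:(195+(x-383.5)/3.487-.4,205+(y-280)/3.487-.4)
for n,f,cam,c,he,h0,b in(("top",t,T,(156,417),(120,540),(137,468),(156,418)),("scene",s,S,(569,487),(501,406),(536,447),(569,496))):
    C=onz(cam,[f(*c)],.031)[0];H=onz(cam,[f(*he)],.032)[0];H0=onz(cam,[f(*h0)],.032)[0];B=onz(cam,[f(*b)],.022)[0]
    print(n,"C",C.round(4),"H",H.round(4),"len",np.linalg.norm((H-C)[:2]).round(4),"yaw",np.degrees(np.arctan2(*(H-C)[1::-1])),np.degrees(np.arctan2(*(H-H0)[1::-1])),"B",B.round(4))
from plant import *
for y in(95.1,):
    pass
E
```

```text
top C [ 0.5493 -0.1406  0.031 ] H [ 0.4541 -0.114   0.032 ] len 0.0989 yaw 164.40754615220982 167.48527771249255 B [ 0.5497 -0.1413  0.022 ]
scene C [ 0.5533 -0.139   0.031 ] H [ 0.4611 -0.1141  0.032 ] len 0.0955 yaw 164.863025536461 165.05369771557523 B [ 0.5541 -0.1407  0.022 ]
```

```bash
cat >> h.py <<'E'
from scipy.spatial.transform import Rotation as Ro
YS=np.radians(95.0); EX=np.array([np.cos(YS),np.sin(YS),0]); EY=np.array([-np.sin(YS),np.cos(YS),0])
STAGE=np.array([.5842,.1241,.019]); FOC=STAGE+[0,0,.121]
BTN=STAGE-.040*EX+.072*EY; BTN[2]=.039
DISH=np.array([.5515,-.140,0]); DY=np.radians(164.8)
def q(yaw,flip=0):  # tool down, tool x along handle direction yaw (+flip)
    a=yaw+flip*np.pi; x=np.array([np.cos(a),np.sin(a),0]); z=np.array([0,0,-1.]); return Ro.from_matrix(np.c_[x,np.cross(z,x),z]).as_quat()
def tcp(axis,yaw,zu): # TCP for dish axis xy, handle yaw, underside height
    return np.array([axis[0]+.075*np.cos(yaw),axis[1]+.075*np.sin(yaw),zu+.006])
E
python3 - <<'E'
from plant import *
from h import *
print(BTN)
H1=YS+np.pi/2;H2=YS+np.pi
for f in(0,1):
    for n,p,o in(("btn",BTN+[0,0,.1],q(H1,f)),("pick",tcp(DISH,DY,0),q(DY,f)),("P1",tcp(FOC,H1,.12),q(H1,f)),("P2",tcp(FOC,H2,.12),q(H2,f))):
        j=inverse_kinematics(p,o);print(f,n,p.round(3),None if j is None else np.round(j,2))
E
```

```text
[0.51596021 0.077977   0.039     ]
0 btn [0.516 0.078 0.139] [ 0.    0.43  1.67 -0.    1.05 -1.66]
0 pick [ 0.479 -0.12   0.006] [-0.4   0.59  1.86 -0.    0.69 -1.71]
0 P1 [0.509 0.118 0.126] [ 0.08  0.45  1.68 -0.    1.02 -1.58]
0 P2 [0.591 0.049 0.126] [-0.05  0.56  1.47 -0.    1.11  3.01]
1 btn [0.516 0.078 0.139] [ 0.    0.43  1.67 -0.    1.05  1.49]
1 pick [ 0.479 -0.12   0.006] [-0.4   0.59  1.86 -0.    0.69  1.43]
1 P1 [0.509 0.118 0.126] [ 0.08  0.45  1.68 -0.    1.02  1.56]
1 P2 [0.591 0.049 0.126] [-0.05  0.56  1.47 -0.    1.11 -0.13]
```

```bash
python3 - <<'E'
from plant import *
from h import *
H1=YS+np.pi/2
movep(BTN+[0,0,.13],q(H1,1)); move_gripper(0.0,80)
move_straight(BTN+[0,0,.012],feed=.1); pause(.2)
f0=read_state()["wrist_force"][2]; print("t",read_state()["time_s"])
for z in(.003,0,-.002,-.004,-.0045,-.005,-.0055,-.006):
    move_straight(BTN+[0,0,z],feed=.03); pause(.1)
    s=read_state();df=s["wrist_force"][2]-f0;print(z,s["eef_pos"][2].round(4),df.round(2))
    if df>5: break
pause(.3)
import cv2,pickle
d={n:snapshot(n) for n in("scene","top")};pickle.dump(d,open("s1.pkl","wb"))
a=d["scene"]["pixels"][140:245,270:400,::-1];b=d["top"]["pixels"][165:270,180:310,::-1]
cv2.imwrite("pics/p1.png",cv2.resize(np.hstack([a,b]),None,fx=3,fy=3,interpolation=2))
move_straight(BTN+[0,0,.13],feed=.15);print(read_state()["time_s"])
E
```

```text
t 4.8167
0.003 0.042 -0.06
0 0.0391 0.38
-0.002 0.0371 1.9
-0.004 0.0351 3.17
-0.0045 0.0346 3.84
-0.005 0.0341 3.99
-0.0055 0.034 9.4
8.9167
```

View pics/p1.png

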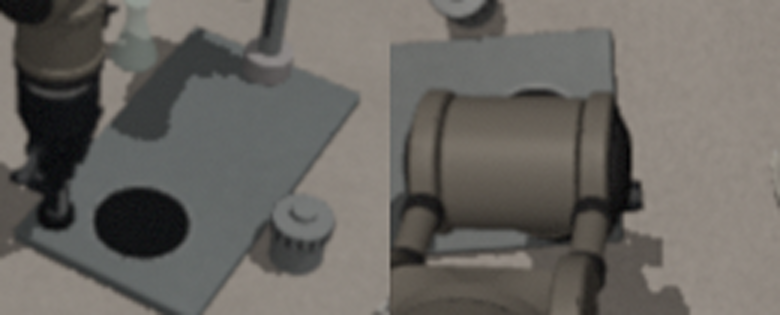

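The force profile (1.2 N at the start, 4 N at 5 mm, then the bottom stop) confirms the button was fully pressed, and the scene half shows the fingertips on it. Now the pick.

```bash
python3 - <<'E'
from plant import *
from h import *
p=tcp(DISH,DY,0)
movep(p+[0,0,.14],q(DY,1)); move_gripper(.6,80)
move_straight(p+[0,0,.05],feed=.15); move_straight(p,feed=.06); pause(.1)
import cv2,pickle
d={n:snapshot(n) for n in("scene","top")};pickle.dump(d,open("s2.pkl","wb"))
a=d["scene"]["pixels"][190:295,190:320,::-1];b=d["top"]["pixels"][165:270,260:390,::-1]
cv2.imwrite("pics/p2.png",cv2.resize(np.hstack([a,b]),None,fx=3,fy=3,interpolation=2))
s=read_state();print(s["time_s"],s["eef_pos"],p,s["wrist_force"])
E
```

```text
12.2167 [ 0.47935987 -0.12044258  0.00635908] [ 0.47912376 -0.12033581  0.006     ] [ 0.29544709 -0.24190389 -0.1179093 ]
```

View pics/p2.png

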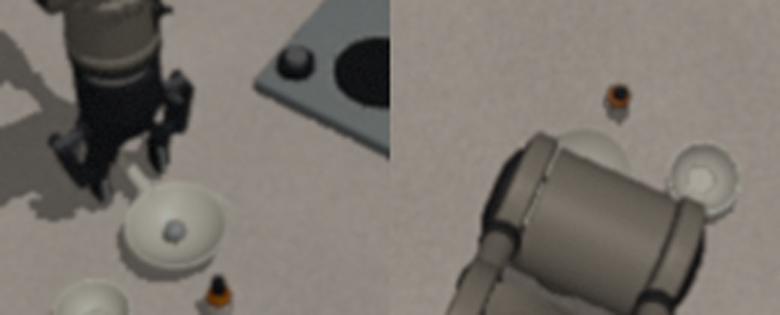

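The fingers straddle the handle evenly. Now I grip, lift gently and check.

```bash
python3 - <<'E'
from plant import *
from h import *
p=tcp(DISH,DY,0)
move_gripper(0.0,90); pause(.3); print(read_state()["finger_gap"])
move_straight(p+[0,0,.03],feed=.03); 
move_straight(p+[0,0,.14],feed=.06); pause(.5)
import cv2,pickle
d={n:snapshot(n) for n in("scene","top")};pickle.dump(d,open("s3.pkl","wb"))
a=d["scene"]["pixels"][130:270,180:320,::-1];b=d["top"]["pixels"][150:290,260:400,::-1]
cv2.imwrite("pics/p3.png",cv2.resize(np.hstack([a,b]),None,fx=2.8,fy=2.8,interpolation=2))
s=read_state();print(s["time_s"],s["eef_pos"],s["finger_gap"],s["wrist_force"],s["wrist_torque"])
E
```

```text
0.13034562606611827
16.6833 [ 0.47910696 -0.12032219  0.14598888] 0.12991441435281917 [-0.66624625 -0.05469307 -1.07480851] [0.05886382 0.08367134 0.00034717]
```

View pics/p3.png

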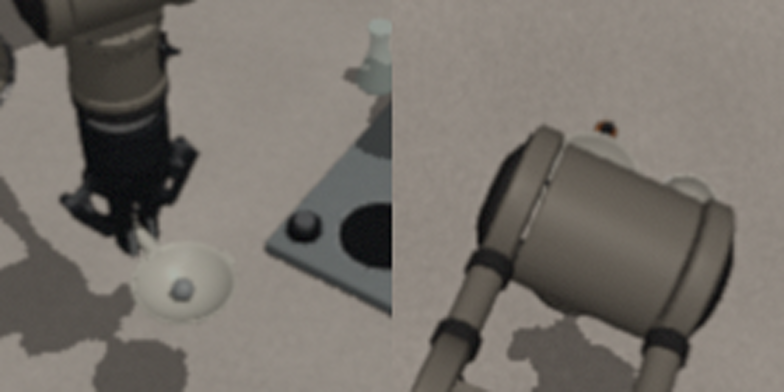

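```bash
cat > d.py <<'E'
from h import *
def find(s,ball,rim,show=None):
    """ball & rim-centre pixels in scene picture near predicted ones"""
    p=s["pixels"].astype(np.float32); k=8
    x0,y0=int(rim[0])-28,int(rim[1])-26
    c=cv2.resize(p[y0:y0+52,x0:x0+56],None,fx=k,fy=k,interpolation=cv2.INTER_CUBIC)
    rb=c[:,:,0]/(c[:,:,2]+1); g=cv2.GaussianBlur(c[:,:,1],(0,0),4)
    back=lambda u:np.array([x0+(u[0]+.5)/k-.5,y0+(u[1]+.5)/k-.5])
    # dish: greenish white: G-(R+B)/2 
    gr=cv2.GaussianBlur(c[:,:,1]-(c[:,:,0]+c[:,:,2])/2,(0,0),5)
    return c,g,gr,back
if __name__=="__main__":
    import pickle
    out=[]
    for f,z in(("s2.pkl",0),("s3.pkl",.14)):
        s=pickle.load(open(f,"rb"))["scene"]; b=np.array([.002,.0008,0])
        P=proj(s,[DISH+b+[0,0,z+.020],DISH+b+[0,0,z+.031]]);print(f,"pred ball,rim",P.round(2).tolist())
        c,g,gr,back=find(s,P[0],P[1])
        n=lambda a:np.uint8(np.clip((a-np.percentile(a,2))/(np.percentile(a,98)-np.percentile(a,2))*255,0,255))
        out.append(np.hstack([n(g),n(gr)]))
    im=np.vstack(out);cv2.imwrite("pics/g.png",cv2.resize(im,None,fx=.7,fy=.7))
E
python3 d.py
```

```text
s2.pkl pred ball,rim [[248.04, 266.5], [247.82, 264.05]]
s3.pkl pred ball,rim [[245.05, 232.78], [244.8, 229.88]]
```

View pics/g.png

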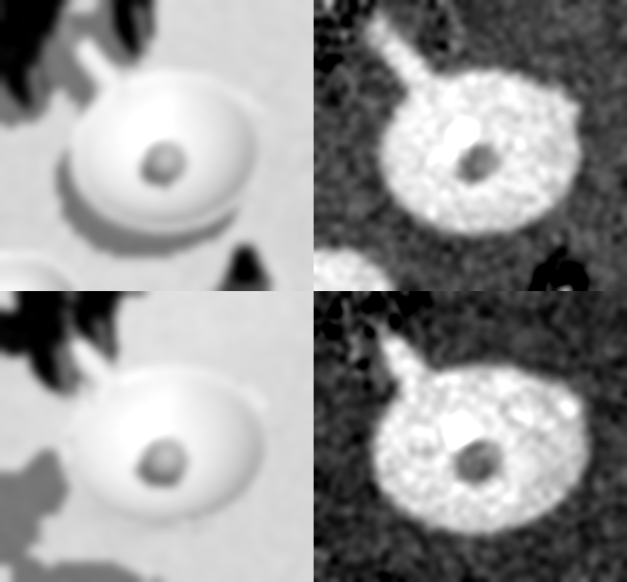

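The green-excess channel (right column) isolates the dish cleanly, with the ball as a dark hole near its middle. I'll fit both.

```bash
cat > fit.py <<'E'
from d import *
def fit(s,ball,rim):
    c,g,gr,back=find(s,ball,rim)
    th,_=cv2.threshold(np.uint8(np.clip(gr*12+60,0,255)),0,255,cv2.THRESH_OTSU); m=np.uint8(gr*12+60>th)
    filled=np.zeros_like(m); cs=max(cv2.findContours(m,cv2.RETR_EXTERNAL,1)[0],key=cv2.contourArea)
    cv2.drawContours(filled,[cs],-1,1,-1)
    o=cv2.morphologyEx(filled,cv2.MORPH_OPEN,cv2.getStructuringElement(2,(75,75)))
    e=cv2.fitEllipse(max(cv2.findContours(o,0,1)[0],key=cv2.contourArea))
    hole=cv2.morphologyEx(cv2.erode(o,np.ones((45,45)))&(1-m),cv2.MORPH_OPEN,cv2.getStructuringElement(2,(25,25)))
    n,l,st,ce=cv2.connectedComponentsWithStats(hole);i=1+np.argmax(st[1:,4])
    hm=filled-o; hm=cv2.morphologyEx(hm,cv2.MORPH_OPEN,np.ones((15,15)));
    n2,l2,st2,c2=cv2.connectedComponentsWithStats(hm);h=back(c2[1+np.argmax(st2[1:,4])]) if n2>1 else None
    return back(ce[i]),back(e[0]),np.array(e[1])/8,e[2],h
if __name__=="__main__":
    import pickle
    for f,z in(("s0.pkl",0),("s2.pkl",0),("s3.pkl",.14)):
        s=pickle.load(open(f,"rb"))["scene"]; b=np.array([.002,.0008,0])
        P=proj(s,[DISH+b+[0,0,z+.020],DISH+b+[0,0,z+.031]])
        B,E,ax,an,h=fit(s,*P);print(f,"ball",B.round(2),"-pred",(B-P[0]).round(2),"rim",E.round(2),"-pred",(E-P[1]).round(2),ax.round(1),round(an,1),h)
E
python3 fit.py
```

```text
s0.pkl ball [247.56 267.42] -pred [-0.47  0.92] rim [248.27 264.36] -pred [0.45 0.31] [29.5 35.6] 85.2 [232.32786091 245.45850318]
s2.pkl ball [247.46 266.91] -pred [-0.58  0.41] rim [248.23 264.39] -pred [0.41 0.34] [29.6 35.8] 86.3 [233.38272508 246.78964268]
s3.pkl ball [244.44 233.84] -pred [-0.61  1.06] rim [245.08 230.4 ] -pred [0.29 0.51] [30.4 38.7] 87.0 [230.86109197 214.21162367]
```

The lift barely changed the ball-to-rim relation (about 0.2 px), so the dish is level in the grip. Next I move to the first pose.

```bash
cat > look.py <<'E'
from fit import *
SB=np.array([.002,.0008,0])
def look(s,yaw,zu=.12,ax=FOC):
    A=np.array([ax[0],ax[1],0])+SB; P=proj(s,[A+[0,0,zu+.020],A+[0,0,zu+.031]])
    B,E,axs,an,h=fit(s,*P)
    wb=onz(s,[B],zu+.02)[0]-SB; we=onz(s,[E],zu+.031)[0]-SB
    r=dict(ball=(wb-FOC)[:2]*1e3,rim=(we-FOC)[:2]*1e3,bpx=B-P[0],epx=E-P[1],ax=axs)
    if h is not None:
        wh=onz(s,[h],zu+.03)[0]-SB;r["yawerr"]=np.degrees(np.arctan2(*(wh-we)[1::-1])-yaw+np.pi)%360-180
    return {k:np.round(v,2) for k,v in r.items()}
E
python3 - <<'E'
from plant import *
from look import *
import pickle
print(look(pickle.load(open("s3.pkl","rb"))["scene"],DY,.14,DISH))
H1=YS+np.pi/2
move_straight(tcp(FOC,H1,.12),q(H1,1),feed=.06)
print(read_state()["time_s"])
for i in range(3):
    s=snapshot("scene");print(look(s,H1)); pause(.15)
d={"scene":snapshot("scene"),"top":snapshot("top")};pickle.dump(d,open("s4.pkl","wb"))
a=d["scene"]["pixels"][90:270,240:420,::-1];b=d["top"]["pixels"][140:320,130:310,::-1]
cv2.imwrite("pics/p4.png",cv2.resize(np.hstack([a,b]),None,fx=2.2,fy=2.2,interpolation=2))
s=read_state();print(s["time_s"],s["eef_pos"],tcp(FOC,H1,.12))
E
```

```text
{'ball': array([ -31.68, -267.5 ]), 'rim': array([ -31.1 , -264.88]), 'bpx': array([-0.61,  1.06]), 'epx': array([0.29, 0.51]), 'ax': array([30.36, 38.68]), 'yawerr': np.float64(-0.7)}
20.8417
{'ball': array([ 1.66, -3.45]), 'rim': array([25.69, -4.54]), 'bpx': array([-0.24,  0.97]), 'epx': array([6.86, 5.14]), 'ax': array([41.7 , 52.04]), 'yawerr': np.float64(58.19)}
{'ball': array([ 2.04, -3.67]), 'rim': array([26.47, -5.07]), 'bpx': array([-0.17,  1.08]), 'epx': array([6.99, 5.38]), 'ax': array([39.66, 53.34]), 'yawerr': np.float64(59.78)}
{'ball': array([ 4.79, -4.36]), 'rim': array([26.73, -3.13]), 'bpx': array([0.5 , 1.67]), 'epx': array([7.48, 5.02]), 'ax': array([40.66, 52.61]), 'yawerr': np.float64(-2.59)}
21.5417 [0.50947128 0.11757151 0.1260063 ] [0.5094854  0.11756332 0.126     ]
```

View pics/p4.png

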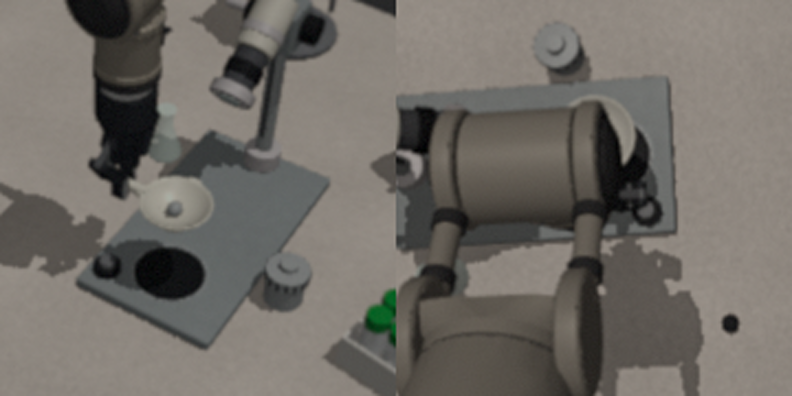

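The dish is over the stage with the handle towards the robot and the ball near the middle. The plate background breaks the green mask, so I switch to brightness there.

```bash
sed -i 's|    return c,g,gr,back|    if MODE: gr=(cv2.GaussianBlur(c[:,:,0]+c[:,:,0]-c[:,:,2],(0,0),3)-100)/12\n    return c,g,gr,back|; s|^def find|MODE=0\ndef find|' d.py
python3 - <<'E'
import d; d.MODE=1
from look import *
import pickle
s=pickle.load(open("s4.pkl","rb"))["scene"];H1=YS+np.pi/2
print(look(s,H1))
A=np.array([FOC[0],FOC[1],0])+SB;P=proj(s,[A+[0,0,.14],A+[0,0,.151]])
c,g,gr,back=find(s,*P);B,E,axs,an,h=fit(s,*P)
th,_=cv2.threshold(np.uint8(np.clip(gr*12+60,0,255)),0,255,cv2.THRESH_OTSU)
v=np.hstack([c[:,:,1],255.*(gr*12+60>th)]);cv2.imwrite("pics/g2.png",cv2.resize(v,None,fx=.7,fy=.7))
E
```

```text
{'ball': array([ 1.65, -6.44]), 'rim': array([-13.22,  -9.12]), 'bpx': array([-0.89,  1.59]), 'epx': array([-5.97, -0.28]), 'ax': array([32.37, 45.96])}[ WARN:0@0.281] global loadsave.cpp:1063 imwrite_ Unsupported depth image for selected encoder is fallbacked to CV_8U.
```

View pics/g2.png

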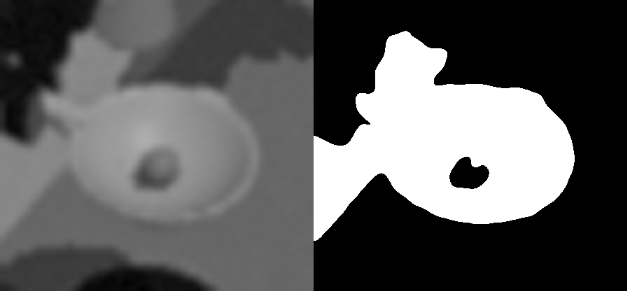

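```bash
python3 - <<'E'
t=open("d.py").read()
i=t.index("    if MODE");j=t.index("    return c,g,gr,back")
t=t[:i]+'''    if MODE: # plate behind: bright (R) and greenish (against bench)
        ad=lambda a:(a-cv2.threshold(np.uint8(np.clip(a,0,255)),0,255,cv2.THRESH_OTSU)[0])
        r=ad(cv2.GaussianBlur(2*c[:,:,0]-c[:,:,2],(0,0),3)); e=gr*12+60
        gr=(np.uint8(r>0)&np.uint8(ad(e)>0)).astype(np.float32)*10
'''+t[j:]
open("d.py","w").write(t)
E
python3 - <<'E'
import d; d.MODE=1
from look import *
import pickle
s=pickle.load(open("s4.pkl","rb"))["scene"];H1=YS+np.pi/2
A=np.array([FOC[0],FOC[1],0])+SB;P=proj(s,[A+[0,0,.14],A+[0,0,.151]]);print(P)
print(look(s,H1))
# hand-read rim and ball from g2.png
x0,y0=int(P[1][0])-28,int(P[1][1])-26
f=lambda u,v:np.array([x0+u/5.6-.5+.06,y0+v/5.6-.5+.06])
for n,u,z in(("rim",(165,151.5),.151),("ball",(158,166),.14)):
    w=onz(s,[f(*u)],z)[0]-SB;print(n,f(*u),((w-FOC)*1e3).round(1))
E
```

```text
[[318.9338761  184.26589384]
 [319.16598265 181.36846875]]
{'ball': array([ 1.5 , -5.03]), 'rim': array([ 2.17, -0.54]), 'bpx': array([-0.63,  1.27]), 'epx': array([0.54, 0.46]), 'ax': array([25.19, 35.42]), 'yawerr': np.float64(0.55)}
rim [320.02428571 181.61357143] [ 2.4  0.7 11. ]
ball [318.77428571 184.20285714] [-0.5 -0.1  0. ]
```

P1 agrees with kinematics: ball and rim offsets are consistent with those on the bench, within about 1 mm. I'll hold for the first picture, then make the quarter turn.

```bash
python3 - <<'E'
from plant import *
import d; d.MODE=1
from look import *
import pickle
H1=YS+np.pi/2;H2=YS+np.pi
pause(.6); print("before hold",look(snapshot("scene"),H1)); pause(1.3); print("after hold",look(snapshot("scene"),H1))
move_straight(tcp(FOC,H2,.12),q(H2,1),feed=.03); print(read_state()["time_s"]); pause(.8)
for i in range(3): print(look(snapshot("scene"),H2)); pause(.15)
D={"scene":snapshot("scene"),"top":snapshot("top")};pickle.dump(D,open("s5.pkl","wb"))
a=D["scene"]["pixels"][90:270,240:420,::-1];s=D["scene"]
A=np.array([FOC[0],FOC[1],0])+SB;P=proj(s,[A+[0,0,.14],A+[0,0,.151]])
c=find(s,*P)[0][:,:,::-1];c=cv2.resize(c,(426,396));b=D["top"]["pixels"][140:320,130:310,::-1]
cv2.imwrite("pics/p5.png",np.hstack([cv2.resize(a,(370,396)),np.uint8(np.clip(c,0,255))]))
s=read_state();print(s["time_s"],s["eef_pos"],tcp(FOC,H2,.12),s["tool_rot"],q(H2,1))
E
```

```text
before hold {'ball': array([ 1.22, -4.78]), 'rim': array([ 2.37, -0.57]), 'bpx': array([-0.66,  1.18]), 'epx': array([0.6, 0.5]), 'ax': array([25.14, 35.33]), 'yawerr': np.float64(1.06)}
after hold {'ball': array([ 1.06, -4.58]), 'rim': array([ 2.24, -0.61]), 'bpx': array([-0.67,  1.11]), 'epx': array([0.55, 0.49]), 'ax': array([25.17, 35.37]), 'yawerr': np.float64(0.68)}
27.225Traceback (most recent call last):
  File "<stdin>", line 8, in <module>
  File "look.py", line 5, in look
    B,E,axs,an,h=fit(s,*P)
                 ~~~^^^^^^
  File "fit.py", line 10, in fit
    n,l,st,ce=cv2.connectedComponentsWithStats(hole);i=1+np.argmax(st[1:,4])
                                                         ~~~~~~~~~^^^^^^^^^^
    return _wrapfunc(a, 'argmax', axis=axis, out=out, **kwds)
    return bound(*args, **kwds)
ValueError: attempt to get argmax of an empty sequence
```

```bash
python3 - <<'E'
from plant import *
from look import *
import pickle
H2=YS+np.pi
D={"scene":snapshot("scene"),"top":snapshot("top")};pickle.dump(D,open("s5.pkl","wb"))
a=D["scene"]["pixels"][90:270,240:420,::-1];s=D["scene"]
A=np.array([FOC[0],FOC[1],0])+SB;P=proj(s,[A+[0,0,.14],A+[0,0,.151]]);print(P)
c=find(s,*P)[0][:,:,::-1]
b=D["top"]["pixels"][140:320,130:310,::-1]
cv2.imwrite("pics/p5.png",np.hstack([np.vstack([cv2.resize(a,(290,208)),cv2.resize(b,(290,208))]),np.uint8(np.clip(c,0,255))]))
s=read_state();print(s["time_s"],s["eef_pos"],tcp(FOC,H2,.12),s["tool_rot"],q(H2,1))
E
```

```text
[[318.9338761  184.26589384]
 [319.16598265 181.36846875]]
28.175 [0.59071156 0.0493926  0.12597004] [0.59073668 0.0493854  0.126     ] [ 6.75592478e-01  7.37275255e-01 -2.91416630e-05 -2.43364999e-05] [0.67559021 0.73727734 0.         0.        ]
```

View pics/p5.png

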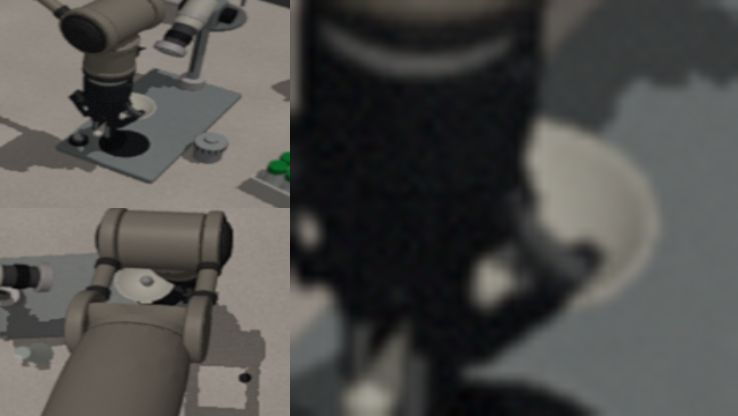

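In P2 the gripper hides the ball from the scene camera, but the top view shows it through the arm at about (220,203). I measure it there.

```bash
python3 - <<'E'
import pickle
from h import *
s=pickle.load(open("s5.pkl","rb"))["top"];TB=np.array([-.0021,-.0008,0])
p=proj(s,[FOC+TB]);print("pred",p)
x0,y0=195,185;k=10
c=cv2.resize(s["pixels"][y0:y0+40,x0:x0+56],None,fx=k,fy=k,interpolation=2)
cv2.imwrite("pics/g3.png",cv2.convertScaleAbs(c[:,:,::-1],alpha=1.4))
c=c.astype(np.float32);g=cv2.GaussianBlur(c[:,:,0],(0,0),3)
u=(p[0]-[x0,y0]+.5)*k
m=np.uint8(g<0.85*np.percentile(g[int(u[1])-60:int(u[1])+60,int(u[0])-70:int(u[0])+70],90))
n,l,st,ce=cv2.connectedComponentsWithStats(m)
for i in range(1,n):
    if st[i][4]>300:
        uv=(ce[i]+.5)/k-.5+[x0,y0];w=onz(s,[uv],.14)[0]-TB;print(st[i],uv.round(2),((w-FOC)*1e3).round(1))
E
```

```text
pred [[220.22411043 202.8737641 ]]
[     0      0    560    400 155151] [224.54 203.39] [ -1.1 -10.7   0. ]
[ 216  135   95  101 6995] [220.84 202.92] [-0.1 -1.5  0. ]
```

View pics/g3.png

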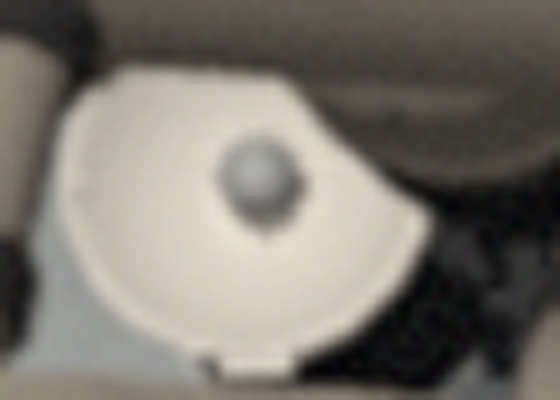

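```bash
python3 - <<'E'
from plant import *
import numpy as np
pause(1.0); s=read_state();print(s["time_s"],s["eef_pos"],s["finger_gap"],np.abs(s["joint_vel"]).max())
close_job()
E
```

```text
29.175 [0.59074143 0.0493722  0.12601081] 0.13135302782201838 0.002353049984731001
the job is handed in; nothing more can be done
```

The job is handed in at 29 s of the 64 s allowed. The light button is pressed and both poses were held. The arm is still in the second pose, with the ball at the focus to within about 1.5 mm by my measurements.

- **Light button:** I pressed it to its stop. The force was about 4 N at 5 mm and rose sharply after that. I saw no separate sign that the light came on.
- **Lift:** I gripped the dish by its handle and raised it. Ball and rim moved as predicted to about 0.2–0.5 px, so the dish hangs level to roughly half a degree.
- **First pose:** I held it for about 3 s, with the handle towards the robot and across the camera's view. The ball stayed steady. My hand reading put it within 1 mm of the focus.
- **Second pose:** After the quarter turn the handle points straight away from the camera. In the top view the ball is about 1–1.5 mm from the focus and near the middle of the dish. The arm stood still for 2 s before I handed the job in.

**Checks that failed or disagreed:**
- The two cameras differ by about 4 mm, equally for the dish and the stage plate, so I averaged them.
- At the first pose the automatic scene fits put the rim about 2 mm off and the ball 4–5 mm off. The ball fit takes in the ball's shadow and was off in the same way, by about 1 px, on the bench.
- At the second pose the gripper hides the ball from the scene camera, so that position rests on the top view and arm kinematics. I did not re-measure whether the dish was still level there.

I did not re-measure the other objects, but the arm stayed clear of them and the pictures I viewed showed none displaced.

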